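# Set out the sample station

### The arm

A 7-joint arm with a two-finger parallel gripper is mounted at the origin on a cart in front of the work surface, level with it; the furniture and walls round the work are solid. World frame = base frame: x ahead of the robot, y to its left, z up, the work surface at z = 0. Lengths are in m, angles in rad, forces in N, time in s.
With the tool pointing down it reaches from about 0.4 to 0.85 m from the base axis. Payload 10.4 kg.
Tool frame: the origin (TCP) lies at the very end of the fingers, on their centre line; the grasp point (between the pads) lies 19 mm behind it; z points along the fingers, y is the line along which they close (so a half turn about z gives the same grasp; the last joint's range is limited). The gripper opens to 87 mm and grips with 3 to 60 N. Pads are 19 mm wide; open, the fingers measure 117 mm over their backs; the gripper's body (75 mm by 190 mm) begins 51 mm behind the grasp point.
Start: joints at [-1.144, 0.332, -0.065, 1.46, 0.022, 1.35, -0.088], TCP at [0.272, 0.563, 0.223] pointing down, gripper open.
Joint ranges: [-2.6, 2.6], [-0.5, 2.12], [-1.47, 1.34], [0.16, 2.42], [-1.27, 4.41], [0.06, 2.06], [-2.6, 2.6]. Speed limits (rad/s): [2.22, 2.22, 2.79, 2.79, 3.14, 3.14, 3.14].

### API

Orientations are given as a unit quaternion [w, x, y, z].
In Python, from station import r, effector, status, get_image, camera_info, look_for gives the robot as it stands. The module is installed in compiled form; this text tells all that it offers. Calls block until the motion is done:
- r.move_pose(position, orientation): joint-space move of the TCP to a pose.
- r.line_to(position, ori=None, feed=0.15, contact_N=None): straight line of the TCP; ori=None keeps the orientation; feed is the mean speed in m/s. With contact_N (N) it stops when the force on the tool has changed by that much, and returns True; else False.
- r.goto_joints(angles): joint-space move.
- effector.grip(opening): finger opening in m; the grip force is fixed at half the most; returns when the fingers have stopped.
- r.sleep(seconds).
- r.inverse_kinematics(position, orientation): joint angles nearest the present ones, or None.
- status.get_state(): the state.
- get_image(name): name is "side" or "top"; returns (picture, depth): 480x640x3 uint8, blue, green, red; 480x640 float32, m along the optical axis (not along the pixel's ray), 0 where there is no reading.
- camera_info(name): a dict with "fx", "fy", "cx", "cy" (pixels), "T" (4x4, takes a point from camera to world coordinates). Camera axes: x right, y down, z forward; pixel columns grow to the right and rows downward; lengths in m; the calibration is good to about 2 mm. A picture is of the moment at which its call begins. camera_info takes no time and is no camera call.
A pose or a line that the arm cannot do raises r.IKError and nothing moves.
- r.sign_off(): hands the job in; it is judged then, once.
Trained networks look in the newest picture that a camera, given by its name, has taken for a name from the list of things; names that differ only in an ending like _2 or _b are one class to them, and where a whole thing is asked for, a point or a joint stands for the part that bears it (a point fixed in the world has none). Each returns a list of dicts, best first, with "score" (0 to 1); they miss things now and then, are a little off and sometimes report something else, mostly with a low value. They report only what shows in the picture. A call takes as long as a camera call.
- look_for(camera, label): "rect" ([left, top, right, bottom] as shares, 0 to 1, of the picture: columns of its width, rows of its height, round what is visible of it).
The state is a dict: "clock": time; "joint_positions": joint angles; "dq": joint speeds; "tau": joint torques, N m; "tcp_pos": TCP position; "ee_rot": TCP orientation; "ft_force": force on the tool from outside, world axes, zero at the start; "torque": the same for the moment, N m; "grip_width": finger opening in m; "grasp_force": force on a finger pad.
Only numpy, scipy, OpenCV 4.12 (cv2) and the standard library are available. Lean on these libraries where they do the work, as an engineer would, in place of code of your own. Each camera call takes 0.05 s, during which the arm holds its last target. There are 200 camera calls.

### The job

Set out the sample station on the four white discs, each thing upright in the middle of its disc: the larger brown bottle on the end disc next to the timer, the smaller brown bottle on the disc at the other end of that row, the short white jar on the disc between the two bottles, and the glass beaker on the disc behind the jar. Stand the rubber stopper on the middle of the jar's lid, and let go of everything.

Things in the scene. Friction and masses are not known exactly. Their poses are not given: they have to be found in the camera images.
- big_bottle_centre (a point): larger of the two brown glass bottles with black screw caps: 58 mm across, 121 mm tall, straight-sided up to 75 mm, then narrowing to the cap; it is tall, so hold it near the upper end of the straight side (about 66 mm above its foot) to keep the cap clear of the gripper. Loose, standing upright. The point is on its axis half-way up (60.5 mm above its foot); z is up
- small_bottle_centre (a point): smaller of the two brown glass bottles with black screw caps: 49 mm across, 105 mm tall, straight-sided up to 63 mm, then narrowing to the cap; hold it about 55 mm above its foot, for the same reason. Loose, standing upright. The point is on its axis half-way up (52.5 mm above its foot); z is up
- jar_centre (a point): short white sample jar with a flat white screw lid: 57 mm tall, 45 mm across the body, 48 mm across the lid (the top 14 mm). Loose, standing upright (the two taller jars at the back are not part of the job). The point is on its axis half-way up (28.5 mm above its foot); z is up
- beaker_centre (a point): clear glass beaker, open at the top: 53 mm across, 71 mm tall; it can be gripped across its outside. Loose, standing upright. The point is on its axis half-way up (35.5 mm above its foot); z is up
- stopper_centre (a point): red-brown rubber stopper: 23 mm across, 28 mm tall. Loose, standing upright. The point is on its axis half-way up (14 mm above its foot); z is up
- disc_left: round white flat disc with a thin grey ring, 84 mm across, 6 mm thick, fixed to the worktop; origin at the centre of its underside. Left end of the row as the robot sees it.
- disc_middle: round white flat disc with a thin grey ring, 84 mm across, 6 mm thick, fixed to the worktop; origin at the centre of its underside. Middle of the row. The left, middle and right discs stand in a straight row, 100 mm from centre to centre, which may be turned a little on the worktop; its x axis points away from the robot (square to the row) and its y axis along the row to the left. 
- disc_right: round white flat disc with a thin grey ring, 84 mm across, 6 mm thick, fixed to the worktop; origin at the centre of its underside. Right end of the row as the robot sees it.
- disc_rear: round white flat disc with a thin grey ring, 84 mm across, 6 mm thick, fixed to the worktop; origin at the centre of its underside. It lies behind the middle disc, on the side away from the robot, 105 mm from centre to centre.
- timer: flat white electronic timer with three keys, 66 x 62 mm, 21 mm high, fixed, lying just beyond one end of the row of discs (left or right; 85 mm from the end disc's centre), with a roll of paper tape (72 mm across, 19 mm high, fixed) beyond the other end; origin at the centre of its underside

How it is judged:
At the end, for the whole second after the job is handed in: Larger bottle on the end disc next to the timer, smaller on the other end disc, jar on the middle disc, beaker on the rear disc, each within 14 mm of the disc centre; stopper on the jar lid within 12 mm of its axis; all upright (0.12 rad), at their resting heights, released and at rest (((horizontal distance between timer and disc_left below 0.13 m and horizontal distance between big_bottle_centre and disc_left below 0.014 m and horizontal distance between small_bottle_centre and disc_right below 0.014 m) or (horizontal distance between timer and disc_right below 0.13 m and horizontal distance between big_bottle_centre and disc_right below 0.014 m and horizontal distance between small_bottle_centre and disc_left below 0.014 m)) and horizontal distance between jar_centre and disc_middle below 0.014 m and horizontal distance between beaker_centre and disc_rear below 0.014 m and horizontal distance between stopper_centre and jar_centre below 0.012 m and height (world z) of big_bottle_centre between 0.0615 and 0.0715 m and angle between each of big_bottle_centre, small_bottle_centre, jar_centre, beaker_centre, stopper_centre's own z axis and vertical below 0.12 rad and height (world z) of small_bottle_centre between 0.0535 and 0.0635 m and height (world z) of jar_centre between 0.0295 and 0.0395 m and height (world z) of beaker_centre between 0.0365 and 0.0465 m and height (world z) of stopper_centre between 0.072 and 0.082 m and linear speed of each of big_bottle, small_bottle, jar, beaker, stopper below 0.02 m/s); the robot touches nothing.
It also fails if it takes over 134 s, if anything falls off the work surface, if the arm or the gripper's body presses on something with over 40 N, if the wrist force passes 120 N, or if a joint passes its speed limit or range.

## Working session

There is one attempt and no reset: what is moved stays moved. The work goes in short steps, each a Python script; the robot and the scene stay as the last script left them, time stands still between calls to the robot, and variables do not carry over. Pictures are saved under pics/ and viewed, at most 14 in all, crops included, and the job is handed in when it is done.

```bash
mkdir -p pics; python3 - <<'E'
from station import *
import cv2,numpy as np
for n in("top","side"):
    im,d=get_image(n); cv2.imwrite(f"pics/{n}0.png",im); np.savez(f"/tmp/{n}0.npz",im=im,d=d)
    c=camera_info(n); print(n,c)
    for l in["big_bottle_centre","small_bottle_centre","jar_centre","beaker_centre","stopper_centre","disc_left","timer"]:
        print(l,[(round(o["score"],2),[round(a*s) for a,s in zip(o["rect"],(640,480,640,480))]) for o in look_for(n,l)][:5])
print(status.get_state())
E
```

```text
top {'fx': 531.5553225404274, 'fy': 531.5553225404274, 'cx': 323.9426448918795, 'cy': 237.73317668926228, 'T': array([[-0.02028186, -0.99885438,  0.04334262,  0.46162584],
       [-0.99979059,  0.02038092,  0.00184497,  0.03532008],
       [-0.00272622, -0.04329612, -0.99905856,  1.22639673],
       [ 0.        ,  0.        ,  0.        ,  1.        ]])}
big_bottle_centre [(0.67, [254, 205, 278, 230]), (0.47, [266, 265, 292, 288]), (0.32, [192, 199, 220, 221])]
small_bottle_centre [(0.6, [195, 197, 220, 219])]
jar_centre [(0.64, [209, 247, 238, 272])]
beaker_centre [(0.71, [266, 262, 289, 286])]
stopper_centre []
disc_left [(0.84, [357, 224, 393, 257])]
timer [(0.67, [324, 225, 352, 254])]
side {'fx': 563.3598574179762, 'fy': 563.3598574179762, 'cx': 323.608823689452, 'cy': 230.04387226586155, 'T': array([[-0.999571  ,  0.0234914 , -0.01749192,  0.53705622],
       [ 0.02566853,  0.41502525, -0.90944773,  1.18282352],
       [-0.01410461, -0.90950657, -0.41545019,  0.5930466 ],
       [ 0.        ,  0.        ,  0.        ,  1.        ]])}
big_bottle_centre [(0.88, [285, 235, 318, 29
[... 392 characters left out ...]
rray([-1.14357517,  0.33219901, -0.0646932 ,  1.46009605,  0.02160028,
        1.34991678, -0.08848964]), 'dq': array([ 2.20075415e-04, -1.44055186e-03,  1.43151311e-03, -1.24676538e-03,
        2.37840386e-03, -2.89800715e-04, -8.93690948e-05]), 'tau': array([ 1.18150325e-03, -6.22999763e+01,  2.46847712e-02, -3.90104055e+01,
       -6.12132275e-02,  3.15674173e-02,  5.76282446e-05]), 'tcp_pos': array([0.27174814, 0.56285004, 0.22257801]), 'ee_rot': array([7.03282939e-07, 2.23015706e-01, 9.74814851e-01, 3.81403666e-05]), 'ft_force': array([ 0.02751495, -0.06683026,  0.13960317]), 'torque': array([ 0.02941884, -0.02622631, -0.02231098]), 'grasp_force': 0.0, 'grip_width': 0.08736727726674558}
```

View pics/top0.png

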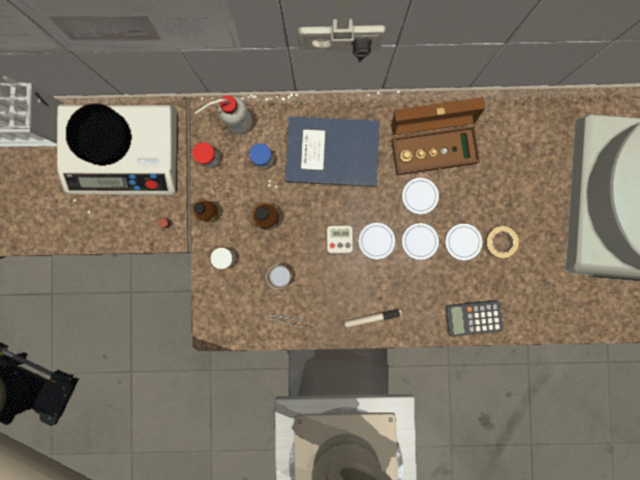

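View pics/side0.png

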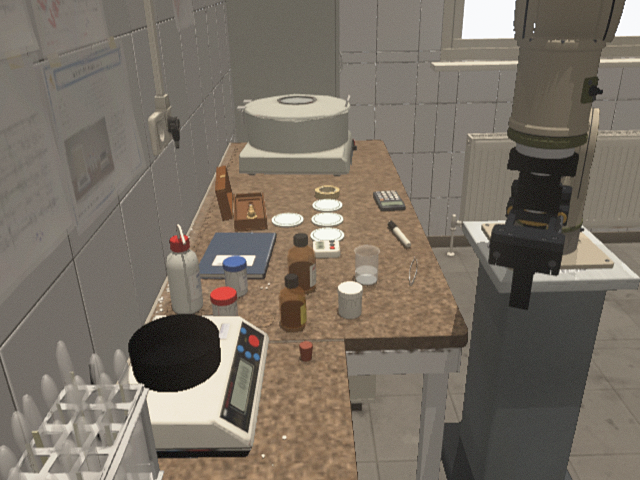

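Top view: timer at (340,240) beside the left disc (377,241). The other discs are at (420,241), (464,242) and rear (420,196). Bottles are at (205,211) and (266,216), jar (222,258), beaker (280,276), stopper (163,223) on the left bench section. Next I'll localise them from depth.

```bash
cat > h.py <<'E'
import numpy as np,cv2
from station import *
def cloud(n,d):
    c=camera_info(n); v,u=np.mgrid[:480,:640]
    P=np.stack([(u-c["cx"])/c["fx"]*d,(v-c["cy"])/c["fy"]*d,d],-1)
    W=P@c["T"][:3,:3].T+c["T"][:3,3]; W[d==0]=np.nan; return W
def ray(n,u,v,z):
    c=camera_info(n); r=c["T"][:3,:3]@np.array([(u-c["cx"])/c["fx"],(v-c["cy"])/c["fy"],1]); o=c["T"][:3,3]
    return o+r*(z-o[2])/r[2]
E
python3 - <<'E'
from h import *
np.set_printoptions(precision=4,suppress=True)
a=np.load("/tmp/top0.npz"); im,d=a["im"],a["d"]; W=cloud("top",d)
for nm,(u,v) in dict(tableR=(300,220),tableL=(175,225),gap=(150,240),ped=(110,180)).items(): print(nm,W[v-2:v+3,u-2:u+3].reshape(-1,3).mean(0))
boxes=dict(b1=(190,195,224,225),b2=(250,200,284,234),jar=(206,244,240,274),beaker=(262,258,296,292),stop=(155,214,173,232))
for nm,(l,t,r_,b) in boxes.items():
    p=W[t:b,l:r_].reshape(-1,3); p=p[np.isfinite(p[:,2])]; z0=np.percentile(p[:,2],99.5)
    hi=p[p[:,2]>z0-.008]; print(nm,"top",z0,"n",len(hi),"mid",(hi.min(0)+hi.max(0))/2,"mean",hi.mean(0),"ext",np.ptp(hi,axis=0), "min z",np.percentile(p[:,2],3))
hsv=cv2.cvtColor(im,cv2.COLOR_BGR2HSV); m=((hsv[...,1]<40)&(hsv[...,2]>190)).astype(np.uint8)
for cx,cy in[(377,241),(420,241),(464,242),(420,196),(340,240)]:
    k=np.zeros_like(m); k[cy-21:cy+22,cx-21:cx+22]=m[cy-21:cy+22,cx-21:cx+22]
    c=max(cv2.findContours(k,0,1)[0],key=cv2.contourArea); e=cv2.fitEllipse(c); print("disc",e[0],e[1],ray("top",*e[0],.006), W[cy,cx,2])
a=np.load("/tmp/side0.npz"); W=cloud("side",a["d"])
boxes=dict(bb=(283,233,320,301),sb=(276,272,306,334),jar=(335,280,365,322),beaker=(351,242,384,290),stop=(298,341,314,364))
for nm,(l,t,r_,b) in boxes.items():
    p=W[t:b,l:r_].reshape(-1,3); p=p[np.isfinite(p[:,2])]; p=p[p[:,2]>.008]; md=np.median(p,0); p=p[np.abs(p[:,1]-md[1])<.05]
    print("side",nm,"ztop",np.percentile(p[:,2],99),"x",np.percentile(p[:,0],[2,98]).mean(),"ymax",np.percentile(p[:,1],98), np.ptp(p,axis=0))
cv2.imwrite("pics/crop1.png",cv2.resize(im[185:300,150:300],None,fx=5,fy=5))
E
```

```text
tableR [ 0.557   0.0921 -0.0006]
tableL [ 0.5513  0.3815 -0.0001]
gap [ 0.5178  0.4398 -0.0007]
ped [0.65   0.5087 0.0568]
b1 top 0.10834319961862664 n 102 mid [0.58   0.3027 0.1056] mean [0.5801 0.3029 0.105 ] ext [0.0236 0.0229 0.0094] min z -0.004347005613462747
b2 top 0.12428092273800224 n 143 mid [0.565  0.1668 0.1217] mean [0.5652 0.1675 0.121 ] ext [0.0272 0.0273 0.0095] min z -0.004137222913899644
jar top 0.06252654928244789 n 334 mid [0.4725 0.2657 0.0593] mean [0.4729 0.2658 0.0578] ext [0.0443 0.0463 0.0095] min z -0.004487817518451775
beaker top 0.073362957039994 n 103 mid [0.4297 0.1411 0.0705] mean [0.4287 0.1434 0.0698] ext [0.0502 0.0522 0.01  ] min z -0.004077526753905019
stop top 0.032759655262445814 n 80 mid [0.5555 0.4034 0.0294] mean [0.5559 0.4023 0.0291] ext [0.0207 0.023  0.0091] min z -0.004001887986564632
disc (376.5002746582031, 240.4792938232422) (35.60564041137695, 35.681549072265625) [ 0.5058 -0.083   0.006 ] 0.007440834941366603
disc (419.98175048828125, 240.97984313964844) (35.5042610168457, 35.871665954589844) [ 0.5026 -0.1828  0.006 ] 0.0087871310121
[... 210 characters left out ...]
158569336) [ 0.6077 -0.1861  0.006 ] 0.007441371475645164
disc (339.3949890136719, 237.95693969726562) (26.681215286254883, 27.581172943115234) [0.5133 0.0021 0.006 ] 0.020378621615281922
side bb ztop 0.11912297714722128 x 0.5634406471722799 ymax 0.19889793431373748 [0.0574 0.0482 0.112 ]
side sb ztop 0.10347777151835723 x 0.579571925283048 ymax 0.329789812034499 [0.0482 0.0413 0.0965]
side jar ztop 0.05668197359832434 x 0.47268215993157925 ymax 0.2909362516856525 [0.0472 0.0488 0.0497]
side beaker ztop 0.06903765573075141 x 0.4295266460916254 ymax 0.1683304462189012 [0.0512 0.0581 0.0623]
side stop ztop 0.028362898257485124 x 0.5550519783824435 ymax 0.4158799560335138 [0.022  0.0238 0.0199]
```

View pics/crop1.png

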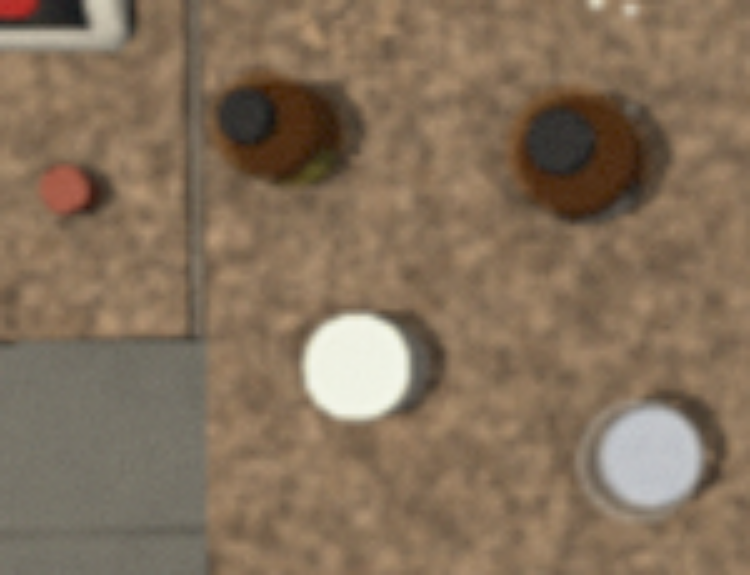

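```bash
cat >> h.py <<'E'
from scipy.spatial.transform import Rotation as R
ROW=np.arctan2(-.2827+.083,.4994-.5058)  # row direction
Z=.24
def quat(phi):
    s,c=np.sin(phi),np.cos(phi)
    return np.roll(R.from_matrix(np.array([[-s,c,0],[c,s,0],[0,0,-1]]).T[:, :].T if False else np.column_stack([[-s,c,0],[c,s,0],[0,0,-1]])).as_quat(),1)
def best(p,phi):
    q0=np.array(status.get_state()["joint_positions"]); o=[]
    for k in(0,np.pi):
        s=r.inverse_kinematics(p,quat(phi+k))
        if s is not None:o.append((np.abs(np.array(s)-q0).max(),quat(phi+k)))
    print("best",[round(x[0],2) for x in o]); return min(o,key=lambda x:x[0])[1]
def pick(xy,phi,zt,w):
    p=[*xy,Z]; r.move_pose(p,best(p,phi))
    r.line_to([*xy,zt],feed=.15); effector.grip(w)
    s=status.get_state(); print("grip",s["grip_width"],s["grasp_force"],s["ft_force"])
    r.line_to(p,feed=.2); print("lift",status.get_state()["grip_width"],status.get_state()["grasp_force"])
def place(xy,phi,zt):
    p=[*xy,Z]; r.move_pose(p,best(p,phi))
    r.line_to([*xy,zt+.015],feed=.15)
    print("contact",r.line_to([*xy,zt-.002],feed=.02,contact_N=6),status.get_state()["tcp_pos"]-[*xy,zt])
    effector.grip(.087); r.line_to(p,feed=.15); print("clock",status.get_state()["clock"])
E
sed -i 's/np.array(\[\[-s,c,0\],\[c,s,0\],\[0,0,-1\]\]).T\[:, :\].T if False else //' h.py
python3 - <<'E'
from h import *
# jar: grasp height 33 on the body
pick((.4726,.2660),1.9,.033-.019,.038)
place((.5026,-.1828),ROW+np.pi/2,.033-.019+.006)
im,d=get_image("top"); cv2.imwrite("pics/t1.png",im[150:330,150:520].repeat(2,0).repeat(2,1))
E
```

```text
best [np.float64(1.4), np.float64(1.71)]
grip 0.046923867991250374 29.996396899223328 [-0.5558505   0.17837998 -0.1292934 ]
lift 0.04702533009112369 29.99636359512806
best [np.float64(1.02)]
contact True [-2.04552818e-04  1.98199702e-06 -9.59054239e-05]
clock 12.3
```

View pics/t1.png

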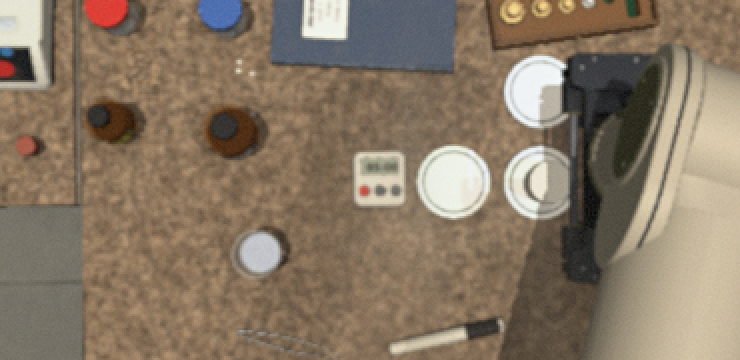

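The jar stands on the middle disc (crop ~(540,182)), partly hidden by the arm. Next are the beaker and both bottles.

```bash
python3 - <<'E'
from h import *
pick((.4297,.1415),1.57,.042-.019,.045)
place((.6077,-.1861),ROW,.042-.019+.006)
pick((.5643,.1675),1.57,.066-.019,.05)
place((.5058,-.0830),ROW+np.pi/2,.066-.019+.006)
pick((.580,.3035),1.57,.055-.019,.041)
place((.4994,-.2827),ROW+np.pi/2,.055-.019+.006)
p=[.5555,.4030,Z]; r.move_pose(p,best(p,1.57))
np.set_printoptions(precision=4,suppress=True)
for n in("top","side"):
    im,d=get_image(n); np.savez(f"/tmp/{n}2.npz",im=im,d=d); cv2.imwrite(f"pics/{n}2.png",im)
print(status.get_state()["clock"])
W=cloud("top",np.load("/tmp/top2.npz")["d"])
for nm,xy in dict(big=(.5058,-.083),jar=(.5026,-.1828),small=(.4994,-.2827),beaker=(.6077,-.1861)).items():
    p=W.reshape(-1,3); p=p[np.hypot(*(p[:,:2]-xy).T)<.045]; z0=np.percentile(p[:,2],99.5); hi=p[p[:,2]>z0-.008]
    print(nm,z0,len(hi),(hi.min(0)+hi.max(0))/2,hi.mean(0)[:2]-xy)
E
```

```text
best [np.float64(0.84), np.float64(2.3)]
grip 0.0513665093614643 30.000196768445416 [0.64657749 0.12819355 1.46379126]
lift 0.05110807856557638 30.001067372580003
best [np.float64(2.13), np.float64(0.83)]
contact True [ 2.46053049e-05 -7.68474720e-07  3.15726469e-05]
clock 23.15
best [np.float64(0.65), np.float64(3.53)]
grip 0.05655201251091592 30.003645081014838 [-0.06798157  0.90665087  1.31887186]
lift 0.05640724145664764 29.99312811283744
best [np.float64(1.23)]
contact True [-1.16678708e-04  6.71969291e-05  1.50940455e-05]
clock 33.0333
best [np.float64(1.12), np.float64(1.92)]
grip 0.0468213077932275 29.921724626328796 [-0.8156693   0.57672829 -0.52646137]
lift 0.047112840282226086 29.902079118182883
best [np.float64(0.63), np.float64(3.7)]
contact True [-1.00964070e-04  9.76775302e-05 -8.10272945e-05]
clock 44.55
best [np.float64(0.83), np.float64(2.49)]
47.0917
big 0.13083429855737427 140 [ 0.5053 -0.0839  0.1284] [-0.0005 -0.0005]
jar 0.06827970109609056 332 [ 0.5027 -0.1821  0.0666] [-0.0006  0.0003]
small 0.11437519979250443 100 [ 0.4987 -0.2818  0.1116] [-0.0006  0.0006]
beaker 0.07915802767489781 105 [ 0.6074 -0.1858  0.0769] [ 0.0026 -0.0033]
```

View pics/top2.png

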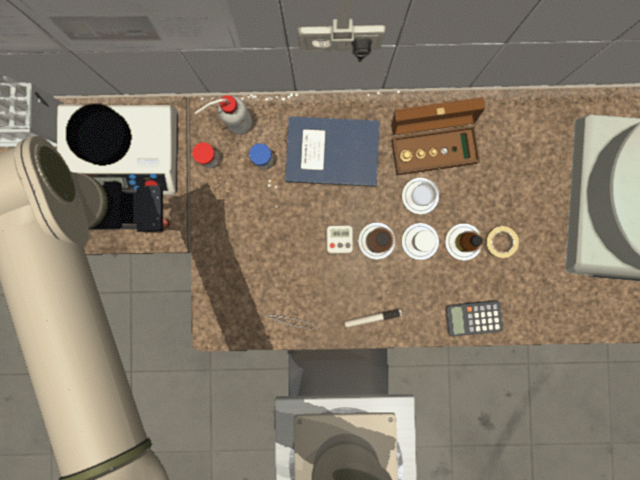

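View pics/side2.png

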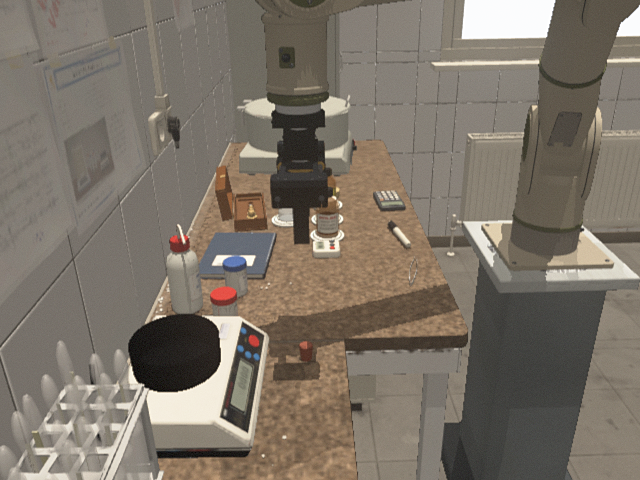

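All four vessels are centred on their discs within a few mm. The stopper, at (306,351) in the side view, is still to do.

```bash
python3 - <<'E'
from h import *
pick((.5553,.4030),1.57,.004,.018)
place((.5026,-.1825),ROW+np.pi/2,.004+.063)
p=[.45,.2,.3]; r.move_pose(p,best(p,1.57)); r.sleep(.5)
for n in("top","side"):
    im,d=get_image(n); c=im[170:270,320:520] if n=="top" else im[170:260,240:400]
    cv2.imwrite(f"pics/{n}3.png",cv2.resize(c,None,fx=4,fy=4)); 
    W=cloud(n,d).reshape(-1,3)
    for nm,xy in dict(big=(.5058,-.083),jar=(.5026,-.1828),small=(.4994,-.2827),beaker=(.6077,-.1861)).items():
        q=W[np.hypot(*(W[:,:2]-xy).T)<.045]; z0=np.percentile(q[:,2],99.3); hi=q[q[:,2]>z0-.008]
        print(n,nm,z0.round(4),len(hi),((hi.min(0)+hi.max(0))/2).round(4))
E
```

```text
best [np.float64(0.0), np.float64(3.08)]
grip 0.022041566489342197 30.00005888286978 [ 0.00524717  0.6359924  -0.98861122]
lift 0.02183584922693364 29.99993435572833
best [np.float64(0.79)]
contact True [-6.90020048e-05  1.83752131e-06 -3.39220720e-04]
clock 58.0833
best [np.float64(1.22), np.float64(2.52)]
top big 0.1301 139 [ 0.5053 -0.0835  0.1279]
top jar 0.0944 92 [ 0.5016 -0.1829  0.0911]
top small 0.1143 99 [ 0.4987 -0.2819  0.1117]
top beaker 0.0792 103 [ 0.6074 -0.1857  0.0768]
side big 0.1245 71 [ 0.5044 -0.0811  0.1211]
side jar 0.0618 11 [ 0.5007 -0.1874  0.0594]
side small 0.1087 35 [ 0.4971 -0.2796  0.105 ]
side beaker 0.0737 114 [ 0.6069 -0.1861  0.0699]
```

View pics/top3.png

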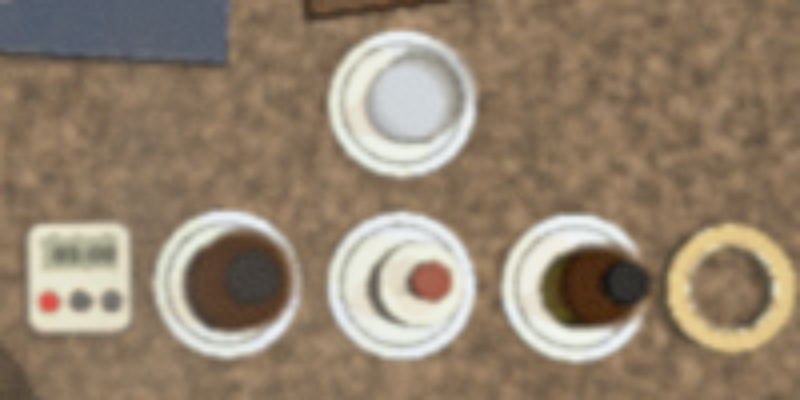

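View pics/side3.png

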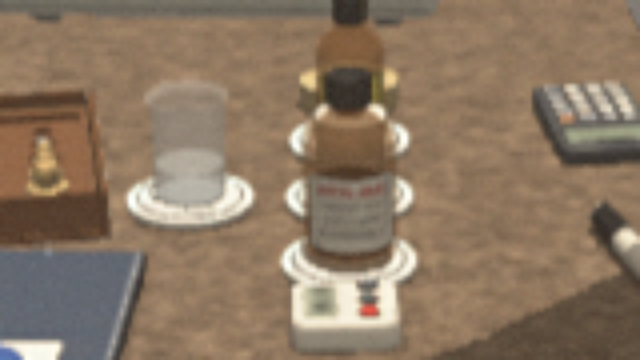

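The crops show all items upright on their discs, with the stopper centred on the jar lid (430,281) and the gripper clear.

```bash
python3 -c "
from station import *
print(r.sign_off())"
```

```text
the job is handed in; nothing more can be done
None
```

The station is set out and handed in: big bottle left by the timer, small bottle right, jar in the middle with the stopper on its lid and beaker behind, each measured within about 2 mm of centre in the top view, all released at about 60 s; the sign-off gave no verdict.

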